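# Release the laminator's rollers and hold its reverse dial at the third click

### The arm

A 7-joint arm with a two-finger parallel gripper is mounted at the origin on a cart in front of the work surface, level with it; the furniture and walls round the work are solid. World frame = base frame: x ahead of the robot, y to its left, z up, the work surface at z = 0. Lengths are in m, angles in rad, forces in N, time in s.
With the tool pointing down it reaches from about 0.425 to 0.95 m from the base axis. Payload 16.7 kg.
Tool frame: the origin (TCP) lies midway between the tips of the shut fingers; the grasp point (between the pads) lies 19 mm behind it (bot.tcp_to_grasp is the distance from the TCP to the grasp point, in m); z points along the fingers, y is the line along which they close (so a half turn about z gives the same grasp; the last joint's range is limited). The gripper opens to 94 mm and grips with 3 to 60 N. Pads are 16 mm wide; open, the fingers measure 119 mm over their backs; the gripper's body (75 mm by 177 mm) begins 78 mm behind the grasp point.
Start: joints at [1.101, 0.426, 0.074, 1.606, -0.034, 1.111, -0.067], TCP at [0.212, -0.641, 0.205] pointing down, gripper open.
Joint ranges: [-2.85, 2.85], [-0.5, 2.14], [-1.23, 1.37], [0.21, 2.46], [-1.02, 4.16], [0.16, 2.05], [-2.73, 2.73]. Speed limits (rad/s): [1.89, 1.89, 2.39, 2.39, 3.01, 3.01, 3.01].

### API

Orientations are given as a 3x3 rotation matrix whose columns are the frame's x, y, z axes.
In Python, from plant import bot, kin, eyes, spotter gives the robot as it stands. Calls block until the motion is done:
- bot.move_to(position, orientation): joint-space move of the TCP to a pose.
- bot.movel(position, rot=None, max_speed=0.15): straight line of the TCP; rot=None keeps the orientation; max_speed is the mean speed in m/s.
- bot.move_j(angles): joint-space move.
- bot.set_gripper(opening, f_grip=None): finger opening in m; f_grip is the grip in N (None keeps the last); returns when the fingers have stopped.
- bot.pause(seconds).
- kin.solve_ik(position, orientation): joint angles nearest the present ones, or None.
- eyes.camera(name): name is "side" or "top"; returns the picture (400x640x3 uint8, red, green, blue); there is no depth.
- eyes.calibration(name): a dict with "camera_matrix" (3x3 intrinsics, pixels), "extrinsics" (4x4, takes a point from camera to world coordinates). Camera axes: x right, y down, z forward; pixel columns grow to the right and rows downward; lengths in m; the calibration is good to about 2 mm. A picture is of the moment at which its call begins. calibration takes no time and is no camera call.
A pose or a line that the arm cannot do raises bot.IKError and nothing moves.
- bot.sign_off(): hands the job in; it is judged then, once.
Trained networks look in the newest picture that a camera, given by its name, has taken for a name from the list of things; names that differ only in an ending like _2 or _b are one class to them, and where a whole thing is asked for, a point or a joint stands for the part that bears it (a point fixed in the world has none). Each returns a list of dicts, best first, with "confidence" (0 to 1); they miss things now and then, are a little off and sometimes report something else, mostly with a low value. They report only what shows in the picture. A call takes as long as a camera call.
- spotter.look_for(camera, target): "extent" ([left, top, right, bottom] in pixels, round what is visible of it).
- spotter.outline_of(camera, target): "pixels" (400x640 bool, what is visible of it) and "extent" ([left, top, right, bottom] in pixels, round what is visible of it).
- spotter.spot_point(camera, target): "uv" ([column, row] in pixels: a listed point, or the origin of a listed thing).
Readings, each from a call of its own:
- bot.read_t(): time.
- bot.read_joint_pos(): joint angles.
- bot.read_joint_vel(): joint speeds.
- bot.read_tau(): joint torques, N m.
- bot.read_ee_pos(): TCP position.
- bot.read_ee_rot(): TCP orientation.
- bot.read_contact_force(): force on the tool from outside, world axes, zero at the start.
- bot.read_torque(): the same for the moment, N m.
- bot.read_finger_gap(): finger opening in m.
- bot.read_finger_force(): force on a finger pad.
Only numpy, scipy, OpenCV 4.12 (cv2) and the standard library are available. Lean on these libraries where they do the work, as an engineer would, in place of code of your own. Each camera call takes 0.05 s, during which the arm holds its last target. There are 200 camera calls.

### The job

Get the laminator on the desk to run backwards for clearing: first raise the small black release lever on top of its left end all the way up. Then turn the spring-return dial on top of its right end clockwise (seen from above) past its first two clicks to the third, and keep hold of it there: the dial springs back if let go, so the program finishes while the gripper is still holding the dial at the third click, with the lever still up. Leave the small things lying around the laminator where they are.

Things in the scene. Friction and masses are not known exactly. Their poses are not given: they have to be found in the camera images.
- laminator: compact grey pouch laminator, fixed, 115 mm deep (its x) x 270 mm wide (its y) x 70 mm high (plinths of lever and dial to 77 mm), with a thin feed lip reaching 97 mm out from the centre at the front. Origin: centre of its underside; x points from its front (feed lip, towards the robot at yaw 0) to its back, y to its left end, z up.
- lever (a joint): angle of the release lever, rad: it starts down, between 0 and 0.15 (0: lying towards the laminator's front, 15 degrees above level); grows as it is raised, stop at 1.15 (nearly upright, leaning 9 degrees to the front). A friction hinge: it stays where it is left; about 1 N at the tab moves it. Raising it visibly lifts a roller in the feed slot a little.
- lever_tab (a point): centre of the tab at the lever's end, a black block 12 mm wide (along the laminator's y), 24 mm long (along the lever), 14 mm thick; about 106 mm above the desk when down, 141 mm when up. It is 48 mm from the pivot. The lever's arm is 8 mm wide; about 25 mm are free between the tab and the shell below when down.
- lever_pivot (a point): pivot of the release lever, fixed on the laminator 8 mm behind, 85 mm left of and 94 mm above its origin; the lever turns about the laminator's y axis through it, the tab rising from the front up and backwards. Pivot ears: 27 mm wide in y, up to 98 mm above the desk.
- dial (a joint): angle of the dial, rad: 0 at rest, grows as it is turned clockwise seen from above. Clicks (detents) at 0.4, 0.8 and 1.2: first, second, third; end stop at 1.3. The return spring (0.05 N m at 0, rising to 0.09 N m at the third click) is stronger than the clicks (0.035 N m), so it goes back to 0 when let go; turning takes up to about 0.12 N m.
- dial_bar: upright grip bar of the dial, black, 60 mm long (its x) x 12 mm thick (its y) x 30 mm high (its z), turning with the dial about its own middle. Origin: centre of its underside, on the dial's axis, 85 mm right of and 85 mm above the laminator's origin; z up, -x is the pointer end (pale line on top); at rest it points to the laminator's front, 34 degrees to the right.
- dial_bar_mid (a point): centre of the dial's grip bar, on the dial's axis, 15 mm above the bar's underside and 100 mm above the desk; same axes as the bar. Beneath the bar is a flat black disc, 68 mm across, 8 mm high, which turns with it; around it four marks: rest and the three clicks, the third longest.
- eraser: eraser in a sleeve, 23 x 52 x 13 mm, lying in front of the laminator; to be left alone. Origin: centre of its underside.
- marker_black: black capped marker, 125 mm long and 18 mm thick, lying at the left of the laminator; to be left alone. Origin: centre of its underside.
- staple_box_a: small cardboard box, 41 x 74 x 27 mm, behind the laminator on its left; to be left alone. Origin: centre of its underside.
- clip_box: flat cardboard box, 53 x 75 x 21 mm, behind the laminator on its right; to be left alone. Origin: centre of its underside.

How it is judged:
By the outcome, as a careful person would: the job done as asked, in the order asked, and still so for the second after the job is handed in, while the arm keeps its last pose, push and grip.
It also fails if it takes over 51 s, if anything falls off the work surface, if the arm or the gripper's body presses on something with over 40 N, if the wrist force passes 120 N, or if a joint passes its speed limit or range.

## Working session

There is one attempt and no reset: what is moved stays moved. The work goes in short steps, each a Python script; the robot and the scene stay as the last script left them, time stands still between calls to the robot, and variables do not carry over. Pictures are saved under pics/ and viewed, at most 10 in all, crops included, and the job is handed in when it is done.

```bash
mkdir -p pics; ls; python3 - <<'E'
from plant import bot,kin,eyes,spotter
import cv2,numpy as np
for c in("side","top"):
    im=eyes.camera(c); cv2.imwrite(f"pics/{c}0.png",im[:,:,::-1])
    k=eyes.calibration(c); print(c,k["camera_matrix"].round(1).tolist(),k["extrinsics"].round(3).tolist())
    for t in("laminator","lever_tab","lever_pivot","dial_bar","dial_bar_mid","eraser","marker_black","staple_box_a","clip_box"):
        print(t,[(np.round(d["uv"],1).tolist(),round(d["confidence"],2)) for d in spotter.spot_point(c,t)][:2])
print(bot.read_t())
E
```

```text
pics
side [[430.8, 0.0, 324.2], [0.0, 430.8, 192.2], [0.0, 0.0, 1.0]] [[0.99, -0.023, 0.14, 0.415], [-0.14, -0.323, 0.936, -0.608], [0.024, -0.946, -0.323, 0.377], [0.0, 0.0, 0.0, 1.0]]
laminator [([324.1, 265.8], 0.94)]
lever_tab [([306.9, 193.4], 0.75), ([326.7, 267.1], 0.58)]
lever_pivot [([327.2, 200.0], 0.96)]
dial_bar [([327.2, 246.1], 0.68)]
dial_bar_mid []
eraser [([238.0, 287.4], 0.78)]
marker_black []
staple_box_a [([373.5, 252.3], 0.89)]
clip_box [([386.7, 287.6], 0.97)]
top [[437.1, 0.0, 314.1], [0.0, 437.1, 197.2], [0.0, 0.0, 1.0]] [[-0.019, -0.995, 0.102, 0.465], [-0.999, 0.022, 0.027, 0.191], [-0.029, -0.101, -0.994, 0.936], [0.0, 0.0, 0.0, 1.0]]
laminator [([378.1, 215.2], 0.82)]
lever_tab [([346.9, 202.3], 0.7), ([344.7, 227.3], 0.52)]
lever_pivot []
dial_bar [([430.7, 218.6], 0.86)]
dial_bar_mid [([433.2, 217.7], 0.63)]
eraser [([408.4, 286.0], 0.53)]
marker_black [([295.0, 209.9], 0.94)]
staple_box_a [([360.6, 168.1], 0.67)]
clip_box [([424.1, 169.1], 0.61)]
1.0
```

```bash
python3 - <<'E'
import cv2
a=cv2.imread("pics/side0.png")[130:330,190:450];b=cv2.imread("pics/top0.png")[130:310,260:480]
cv2.imwrite("pics/s1.png",cv2.resize(a,None,fx=3,fy=3));cv2.imwrite("pics/t1.png",cv2.resize(b,None,fx=3,fy=3))
E
```

```text
(no output)
```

View pics/s1.png

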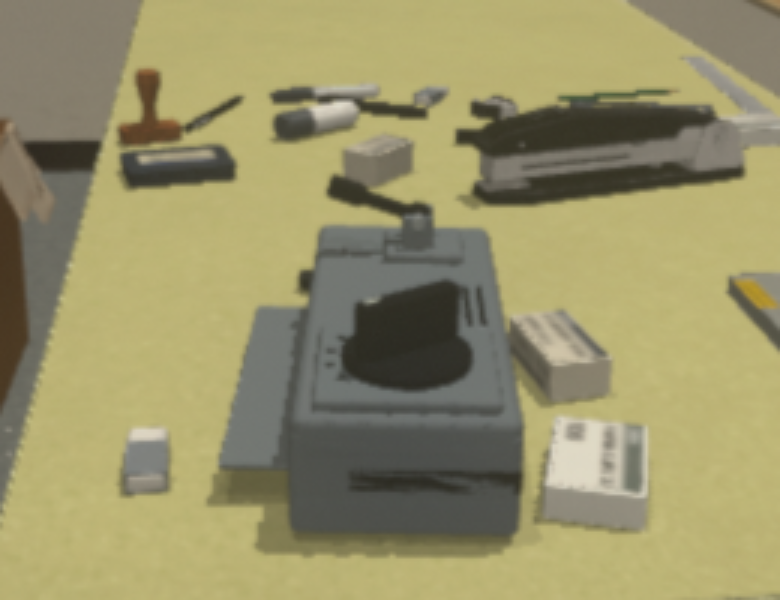

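View pics/t1.png

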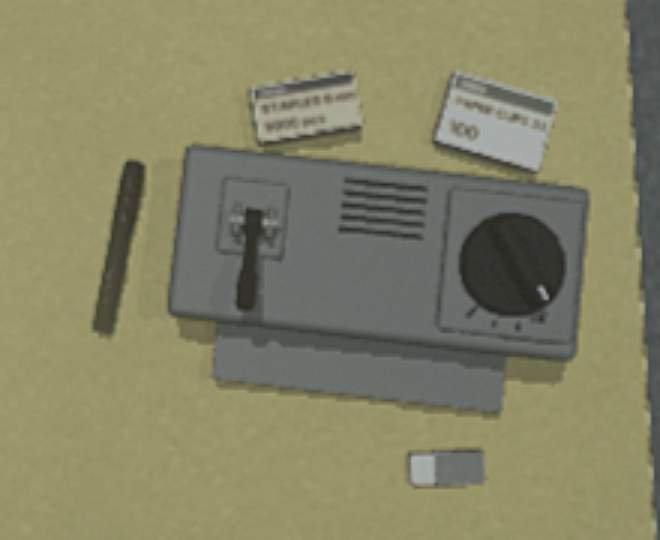

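The side view shows the lever down (tab at about px 306,193; pivot 328,200). In the top view the tab is at about (343,227), the pivot at (345,203) and the dial centre at (431,218), with its pointer front-right. I rejected the networks' first "lever_tab" hit in the top view because it is really the pivot. Next I'll fit the laminator pose.

```bash
cat > h.py <<'E'
import numpy as np
from plant import bot,kin,eyes,spotter
from scipy.optimize import least_squares
CAL={c:eyes.calibration(c) for c in("side","top")}
def proj(c,p):
    k=CAL[c];q=np.linalg.inv(k["extrinsics"])@np.append(p,1);q=k["camera_matrix"]@q[:3];return q[:2]/q[2]
def world(P,p):
    x,y,a=P[:3];c,s=np.cos(a),np.sin(a);return np.array([x+c*p[0]-s*p[1],y+s*p[0]+c*p[1],p[2]])
def tab(th,r=.048):
    a=th+np.radians(15);return np.array([.008-r*np.cos(a),.085,.094+r*np.sin(a)])
def down(psi):  # tool pointing down, closing axis y at angle psi in the world
    y=np.array([np.cos(psi),np.sin(psi),0]);z=np.array([0,0,-1.]);return np.column_stack([np.cross(y,z),y,z])
E
python3 - <<'E'
from h import *
import json
o=np.array
obs=[("side",(0,0,0),(324.1,265.8)),("side",(.008,.085,.094),(327.2,200)),("side","tab",(306,193.3)),
("top",(0,0,0),(378.1,215.2)),("top",(.008,.085,.094),(344.7,203.3)),("top","tab",(343.2,226.9)),
("top",(0,-.085,.085),(430.7,217.9)),("side",(0,-.085,.085),(327.2,246.1))]
for uv,l in zip([(187,147),(588,187),(577,358),(170,313)],[(1,1),(1,-1),(-1,-1),(-1,1)]):
    obs.append(("top",(.0575*l[0],.135*l[1],.067),(260+uv[0]/3,130+uv[1]/3)))
f=lambda P:np.concatenate([proj(c,world(P,tab(P[3]) if p=="tab" else p))-uv for c,p,uv in obs])
r=least_squares(f,[.45,.05,-.1,.07],loss="soft_l1",f_scale=1.5)
P=r.x;print(P.round(4));print(f(P).reshape(-1,2).round(1).tolist())
json.dump(P.tolist(),open("P.json","w"))
y=P[2]
print("tab",world(P,tab(P[3])),"dial",world(P,(0,-.085,.1)))
for flip in(0,np.pi):
    for n,p,s in [("tabdown",tab(P[3]),y+np.pi/2),("tabup",tab(1.15),y+np.pi/2)]+[(f"dial{d}",(0,-.085,.107),y+np.radians(124)-d) for d in(0,.6,1.25)]:
        w=world(P,p)
        try:q=kin.solve_ik(w-[0,0,.017],down(s+flip))
        except Exception as e:q=None
        print(n,flip,None if q is None else np.round(q,2))
E
```

```text
[ 0.5188  0.0722 -0.124   0.0884]
[[-0.8, 1.2], [0.8, 1.6], [-1.6, -0.3], [3.8, -0.2], [-0.3, 0.2], [-0.8, -0.5], [0.7, -1.0], [-1.9, -1.3], [-0.9, -1.4], [0.8, -1.1], [0.2, -0.1], [-1.2, 0.5]]
tab [0.4925063  0.16114442 0.11047025] dial [ 0.5082856  -0.01213677  0.1       ]
tabdown 0 [ 0.45  0.56 -1.13  2.01  0.62  0.97  0.46]
tabup 0 [ 0.42  0.53 -1.06  1.91  0.54  1.02  0.57]
dial0 0 [ 0.73  0.49 -1.02  2.04  0.54  0.91  1.45]
dial0.6 0 [ 0.52  0.39 -0.75  2.05  0.36  0.83  1.01]
dial1.25 0 [ 0.45  0.37 -0.65  2.05  0.31  0.82  0.41]
tabdown 3.141592653589793 [ 0.13  0.39 -0.68  2.02  0.32  0.84 -2.43]
tabup 3.141592653589793 [ 0.14  0.39 -0.66  1.93  0.3   0.92 -2.36]
dial0 3.141592653589793 [ 0.28  0.33 -0.45  2.06  0.2   0.79 -1.39]
dial0.6 3.141592653589793 [ 0.23  0.33 -0.38  2.06  0.17  0.78 -1.96]
dial1.25 3.141592653589793 [ 0.11  0.31 -0.25  2.07  0.11  0.77 -2.56]
```

```bash
python3 - <<'E'
from h import *
import json,cv2
P=json.load(open("P.json"));y=P[2];R=down(y+np.pi/2)
off=np.array([0,0,.017])
p=bot.read_ee_pos();bot.movel(np.array(p)+[0,0,.08],max_speed=.2)
t=world(P,tab(P[3]))
bot.move_to(t+[0,0,.09],R);bot.set_gripper(.05,8)
bot.movel(t-off,max_speed=.08)
bot.set_gripper(0,8)
print(bot.read_t(),bot.read_finger_gap(),bot.read_ee_pos(),t-off,bot.read_contact_force())
cv2.imwrite("pics/s2.png",cv2.resize(eyes.camera("side")[100:300,220:420,::-1],None,fx=3,fy=3))
E
```

```text
7.525 0.012169589897270742 [0.49253982 0.16125004 0.09349844] [0.4925063  0.16114442 0.09347025] [ 0.38719885  0.89392117 -0.04716005]
```

View pics/s2.png

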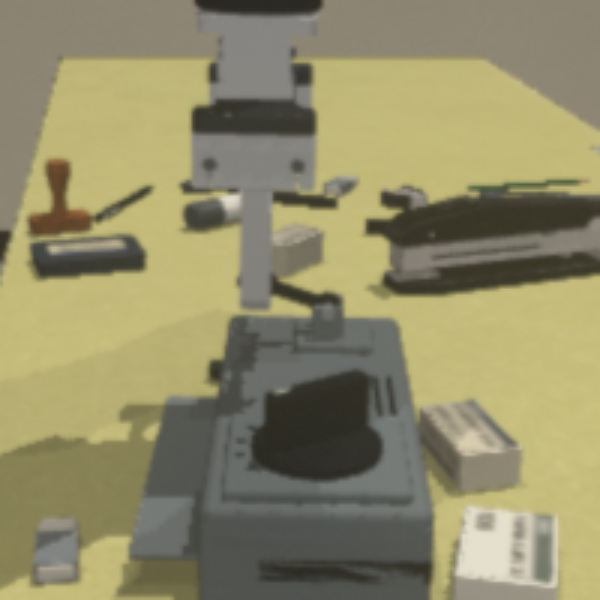

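The gap is 12 mm, so the tab is held between the fingers (finger tip at crop 255,300). Now I'll raise it along the arc, slightly past the stop.

```bash
python3 - <<'E'
from h import *
import json,cv2
P=json.load(open("P.json"));off=np.array([0,0,.017])
for th in np.linspace(P[3],1.27,8)[1:]:
    bot.movel(world(P,tab(th))-off,max_speed=.06)
    print(round(th,2),bot.read_contact_force().round(1),round(bot.read_finger_gap(),4))
print(bot.read_t())
bot.set_gripper(.04);bot.movel(np.array(bot.read_ee_pos())+[0,0,.08],max_speed=.15)
print(bot.read_t())
for c in("side","top"):
    im=eyes.camera(c)
    print(c,[(np.round(d["uv"],1).tolist(),round(d["confidence"],2)) for d in spotter.spot_point(c,"lever_tab")],"exp",proj(c,world(P,tab(1.15))).round(1),proj(c,world(P,tab(1.0))).round(1))
    if c=="side":cv2.imwrite("pics/s3.png",cv2.resize(im[100:300,220:420,::-1],None,fx=3,fy=3))
E
```

```text
0.26 [-3.   0.6  3.9] 0.0119
0.43 [-2.6  0.4  4.7] 0.0121
0.59 [-1.3 -1.1  4.8] 0.0118
0.76 [-1.1 -1.   4.8] 0.0119
0.93 [ 1.2 -1.4  4.3] 0.0118
1.1 [ 1.1 -1.2  4.2] 0.012
1.27 [ 1.6 -2.5  1.3] 0.0121
9.5583
10.875
side [([322.7, 176.6], 0.57)] exp [324.6 177.8] [320.8 178.5]
top [] exp [345.  205.3] [344.6 209.2]
```

View pics/s3.png

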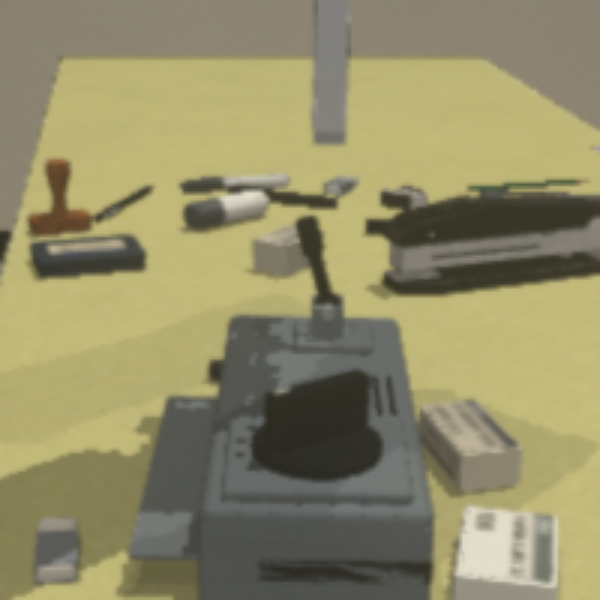

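The lever looks up (tab at crop 311,233), but the picture can't tell me whether it is on the stop. I'll push it from the front with closed fingers until the force rises.

```bash
python3 - <<'E'
from h import *
import json,cv2
P=json.load(open("P.json"))
T=tab(1.15)
g=lambda d,z:world(P,(T[0]-d,T[1],z))
bot.movel(g(.04,.21),max_speed=.2);bot.set_gripper(0,10)
bot.movel(g(.04,.132),max_speed=.15)
u=world([0,0,P[2]],(1,0,0))
f0=bot.read_contact_force()@u
for d in np.arange(.03,.004,-.0015):
    bot.movel(g(d,.132),max_speed=.04)
    f=bot.read_contact_force()@u-f0;print(round(d*1e3,1),round(f,1),end="; ")
    if f<-7:break
print(bot.read_t())
bot.movel(g(.04,.132),max_speed=.1);bot.movel(g(.04,.21),max_speed=.2)
im=eyes.camera("side");print([(np.round(d["uv"],1).tolist(),round(d["confidence"],2)) for d in spotter.spot_point("side","lever_tab")],bot.read_t())
cv2.imwrite("pics/s4.png",cv2.resize(im[130:260,250:400,::-1],None,fx=4,fy=4))
E
```

```text
30.0 -0.8; 28.5 0.1; 27.0 0.1; 25.5 0.2; 24.0 0.3; 22.5 0.3; 21.0 0.3; 19.5 -0.6; 18.0 0.6; 16.5 -5.2; 15.0 -11.7; 15.7667
[([326.7, 179.4], 0.45)] 16.8083
```

View pics/s4.png

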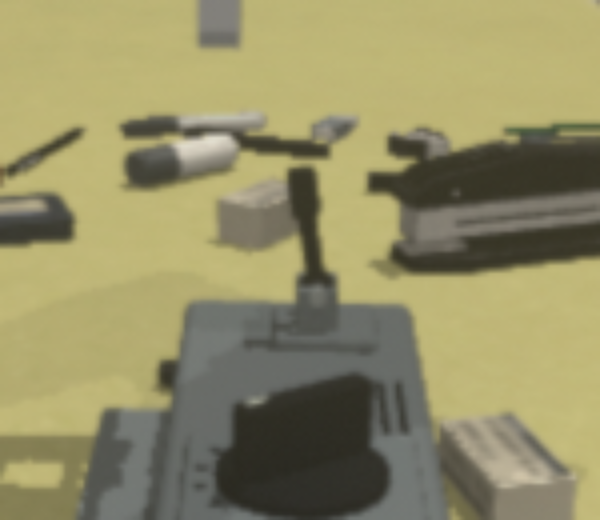

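The force rose stiffly to 12 N, so the lever is against its stop (tab now at crop 303,190, nearly upright). Now the dial.

```bash
python3 - <<'E'
from h import *
import json,cv2
P=json.load(open("P.json"))
a0=P[2]+np.radians(124)
w=lambda z:world(P,(0,-.085,z))
bot.move_to(w(.2),down(a0));bot.set_gripper(.06,10)
bot.movel(w(.090),max_speed=.1)
bot.set_gripper(0,10);print(bot.read_t(),bot.read_finger_gap(),bot.read_contact_force(),bot.read_torque())
bot.set_gripper(0,40);print(bot.read_finger_gap(),bot.read_contact_force())
for d in np.arange(.2,1.01,.2):
    bot.movel(w(.090),down(a0-d),max_speed=.1)
    print(round(d,2),bot.read_contact_force().round(1),bot.read_torque().round(3),round(bot.read_finger_gap(),4),bot.read_t())
for c in("side","top"):
    im=eyes.camera(c);cv2.imwrite(f"pics/{c}5.png",cv2.resize(im[100:300,240:490,::-1],None,fx=3,fy=3))
E
```

```text
20.775 0.011850900713114485 [-1.56291506  1.10381145  0.64762523] [ 0.46785551  0.15390774 -0.0485389 ]
0.011681469546756492 [-1.02897417  2.50528391  1.98974338]
0.2 [-1.7  1.8  0.7] [0.506 0.222 0.047] 0.0119 21.3417
0.4 [-1.6  0.8  1.4] [0.277 0.261 0.055] 0.0116 21.6917
0.6 [-1.3 -0.7  2.5] [-0.073  0.318  0.074] 0.012 22.0417
0.8 [-2.4 -2.1  2.8] [-0.595  0.326  0.049] 0.012 22.3917
1.0 [-2.7 -4.5  5. ] [-1.131  0.535  0.113] 0.0118 22.7417
```

View pics/side5.png

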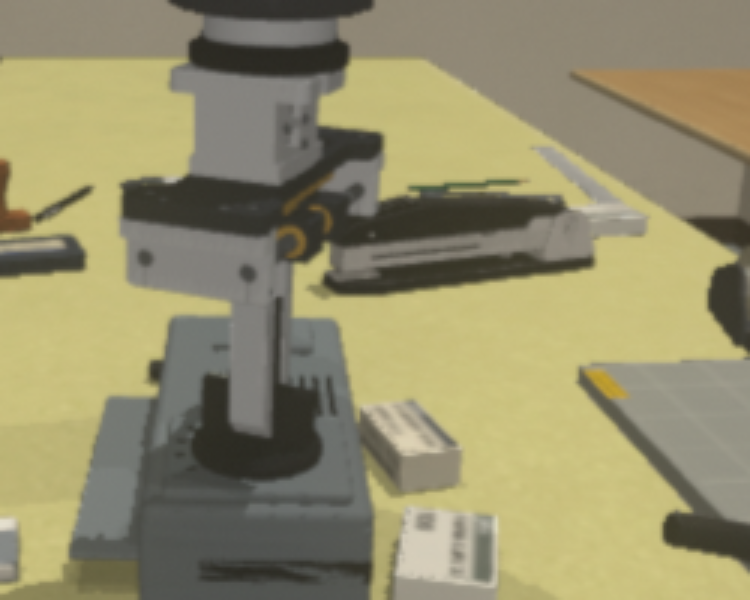

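The fingers hold the bar (crop 255,410), the pointer end is turning left, and forces are low. I'll continue to the third click.

```bash
python3 - <<'E'
from h import *
import json,cv2
P=json.load(open("P.json"))
a0=P[2]+np.radians(124)
w=lambda z:world(P,(0,-.085,z))
for d in (1.08,1.12,1.16,1.2,1.22,1.24):
    bot.movel(w(.090),down(a0-d),max_speed=.1);bot.pause(.15)
    y=bot.read_ee_rot()[:,1];print(d,round(a0-np.arctan2(y[1],y[0]),3),bot.read_contact_force().round(1),np.mean([bot.read_torque()[2] for _ in range(5)]).round(3),round(bot.read_finger_gap(),4),bot.read_t())
print(bot.read_finger_force())
a=eyes.camera("side")[130:280,260:400,::-1];b=eyes.camera("top")[130:280,320:460,::-1]
cv2.imwrite("pics/d6.png",cv2.resize(np.hstack([a,b]),None,fx=2.8,fy=2.8))
E
```

```text
1.08 1.074 [-3.6 -4.4  4.8] 0.012 0.0118 23.2417
1.12 1.114 [-2.7 -4.2  5.6] 0.026 0.0117 23.6417
1.16 1.154 [-3.5 -5.4  5.1] 0.045 0.0117 24.0417
1.2 1.194 [-3.7 -4.7  6.6] 0.058 0.0118 24.4417
1.22 1.214 [-3.1 -4.2  6.4] 0.127 0.0116 24.8417
1.24 1.234 [-3.3 -5.7  5.7] 0.136 0.0116 25.2417
40.00965893268585
```

View pics/d6.png

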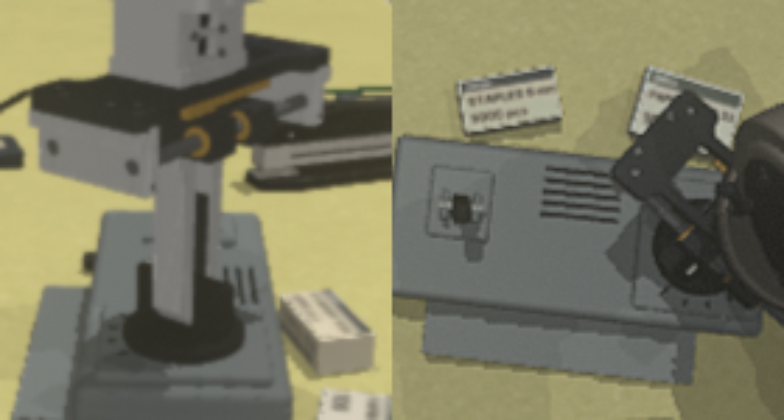

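The torque stepped from 0.06 to 0.13 N m between 1.20 and 1.22, which marks the third detent. The dial is held at about 1.23, just past its centre, and the lever is up over its ears (top crop 460,208). Handing in.

```bash
python3 -c "
from plant import bot
print(bot.read_t(),bot.read_finger_gap());print(bot.sign_off())"
```

```text
25.3417 0.01170254027490136
the job is handed in; nothing more can be done
None
```

I raised the lever to its stop, then turned the dial to its third click, and the gripper is still holding it there; I handed the job in at 25.3 s, with the small items around the laminator left alone.

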